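# Rock the pendulum angle gauge to its index mark on the stud

## Robot

A 6-joint arm with a two-finger parallel gripper is mounted at the origin on a cart in front of the work surface, level with it; the furniture and walls round the work are solid. World frame = base frame: x ahead of the robot, y to its left, z up, the work surface at z = 0. Lengths are in m, angles in degrees, forces in N, time in s.
With the tool pointing down it reaches from about 0.35 to 0.875 m from the base axis. Payload 4.2 kg.
Tool frame: the origin (TCP) lies on the centre line of the jaws, within the pads' length; the fingertips stand 25 mm ahead of it and the grasp point (between the pads) lies 6 mm ahead of it; z points along the fingers, y is the line along which they close (so a half turn about z gives the same grasp; the last joint's range is limited). The gripper opens to 87 mm and grips with 3 to 60 N. Pads are 19 mm wide; open, the fingers measure 117 mm over their backs; the gripper's body (75 mm by 190 mm) begins 51 mm behind the grasp point.
Start: joints at [-49.125, 22.042, 0.453, 0, -68.411, -14.817], TCP at [0.275, -0.561, 0.212] pointing down, gripper open.
Joint ranges: [-179.83, 179.83], [-69.29, 118.12], [-61.27, 80.66], [-181.25, 117.63], [-171.15, -9.14], [-177.46, 177.46]. Speed limits (degrees/s): [159.86, 159.86, 180, 180, 180, 180].

## Interface

Orientations are given as a 3x3 rotation matrix whose columns are the frame's x, y, z axes.
In Python, from station import r gives the robot as it stands.
- The arm moves only by the tool move_arm, never from a script. Its argument "series" is a list of rows, each an object with "grip": the opening, from 0 (shut) to 1 (fully open); "xyz": the shift along the tool's x, y, z in mm, a list of three; "angular": the turn, a rotation vector about the tool's x, y, z in rad, a list of three. A call has 1 to 10 rows; each row is the pose to reach, as a shift and turn from the pose commanded when the call began, along the tool's axes at that moment; what a row does not reach only later rows make up. A row lasts 1/10 s, in which the tool goes at most 50 mm and 8.59 degrees, less where a joint would pass 70% of its speed; a pose out of reach is approached as far as the arm can. A call with a gripper value outside its range is refused whole. The fingers move at their own pace and stop on an object; the grip force is fixed at half the most. Time passes only in rows, so rows that repeat a pose let the fingers close. It gives the time, the measured TCP pose, the force, the opening and the grip force at its end, in the units of the state.
- r.sense(): the state, without advancing time (a new reading comes with each control period).
- r.capture(name): name is "scene" or "top"; returns a dict with "img" (384x512x3 uint8, red, green, blue), "camera_matrix" (3x3 intrinsics, pixels), "rvec" (rotation vector, rad) and "tvec" (3), from world to camera coordinates, as OpenCV has them. Camera axes: x right, y down, z forward; pixel columns grow to the right and rows downward; lengths in m; the calibration is good to about 2 mm. A picture is of the moment at which its call begins. There is no depth.
- r.finish_job(): hands the job in; it is judged then, once.
The state is a dict: "time_s": time; "joints": joint angles; "joint_velocities": joint speeds; "effort": joint torques, N m; "tcp_pos": TCP position; "ee_rot": TCP orientation; "wrist_force": force on the tool from outside, world axes, zero at the start; "moment": the same for the moment, N m; "gripper_width": opening from 0.0 (shut) to 1.0 (fully open); "gripper_force": force on a finger pad.
Only numpy, scipy, OpenCV 4.12 (cv2) and the standard library are available. Lean on these libraries where they do the work, as an engineer would, in place of code of your own. Each camera call takes 0.05 s, during which the arm holds its last target. There are 200 camera calls.

## Task

Pick up the pendulum angle gauge by the grip on its top and set the middle of its foot level on the round ridge of the stud block, the foot lying squarely across the ridge. Then rock the gauge on the ridge until its swinging pointer settles on the index tab, and finish while still holding it there: gauge in the gripper, foot resting on the ridge without hard pressing, pointer still; do not put it down or let go. Leave the small things lying about where they are.

Things in the scene. Friction and masses are not known exactly. Their poses are not given: they have to be found in the camera images.
- gauge: the pendulum angle gauge, a loose upright instrument of 0.2 to 0.3 kg, 120 mm high, standing on its foot. Origin: centre of the foot's underside; z up through the grip, x out of its back (the white dial faces -x), y along the foot. Steel foot 26 (x) x 76 (y) x 8 mm; flat grey case above it 12 (x) x 64 (y) mm, from z = 8 to 88 mm, with the dial; aluminium grip on top, 14 (x) x 26 (y) mm, from z = 88 to 122 mm. The pointer and index turn about an axle along x at z = 74 mm
- gauge_grip (a point): centre of the gauge's top grip, 105 mm above the foot's underside; axes as the gauge's. The grip is 14 mm thick along x
- gauge_foot (a point): centre of the underside of the gauge's foot; axes as the gauge's
- pointer (a joint): angle of the dark pendulum pointer in the gauge, rad: 0 when it points straight at the foot, positive when its tip is toward the gauge's +y. It hangs plumb by gravity: leaning the top of the gauge toward its own +y by an angle brings the pointer to that angle. It swings some three times a second and settles within about 1 s
- index (a joint): angle of the small index tab at the lower edge of the dial, about the same axle and with the same sign as the pointer, rad (0.16 to 0.32, to the gauge's +y side); it is preset and stiff
- pointer_tip (a point): tip of the pointer, 44 mm from the axle, just in front of the dial
- index_tip (a point): upper point of the index tab, 46 mm from the axle, 2 mm beyond the pointer's tip when the two agree
- stud_block: the stud block: a crooked wood offcut, 52 (x) x 80 (y) mm, on a dark plate 60 x 100 x 4 mm that is screwed down (immovable), with a steel bar on top whose upper side is round (radius 10 mm): the ridge, 46 mm long, along the block's x. Origin: middle of its underside.
- stud_crown (a point): highest line of the ridge, at its middle, 60 mm above the bench; x along the ridge, y across it, z up. The wood beside the ridge is at least 17 mm lower
- tin_round: bystander: round metal tin, 48 mm across, 22 mm high. Leave in place.
- bench_block: bystander: dark steel cube, 46 mm, flat top. Leave in place.
- loupe: bystander: black eye loupe, 37 mm across, 31 mm high. Leave in place.
- die_steel: bystander: steel ring die, 22 mm across, 14 mm high. Leave in place.
- tweezers_a: bystander: steel tweezers lying flat, 125 mm long. Leave in place.
- movement_holder: bystander: small watch-movement holder lying flat, 37 x 61 x 8 mm, with two ears. Leave in place.

How it is judged (in metres and radians):
On the way, in this order (a step that is already met when the one before it is completed fails the run):
1. the gauge is lifted off the bench (height (world z) of gauge_foot above 0.03 m and contact force between the fingers and gauge above 2 N), for 0.2 s.
2. the gauge, held, rests on the ridge with its foot level (within 4.6 degrees) (contact force between gauge and stud_block above 0.3 N and y of gauge_foot in the frame of stud_crown between -0.015 and 0.015 m and x of gauge_foot in the frame of stud_crown between -0.012 and 0.012 m and angle between the x axis of gauge_foot and the x axis of stud_crown, either way round below 0.17 rad and height (world z) of gauge_foot above 0.052 m and contact force between the fingers and gauge above 2 N and angle between gauge's own z axis and vertical below 0.08 rad), for 0.2 s.
At the end, for the whole second after the job is handed in: the gauge is held in the fingers, the middle of its foot on the ridge (within 15 mm across and 12 mm along the ridge, square within 10 degrees, pressing with 0.3 to 20 N, clear of the bench), and the pointer hangs still within 3 degrees (0.05 rad) of the index tab (contact force between gauge and stud_block between 0.3 and 20 N and y of gauge_foot in the frame of stud_crown between -0.015 and 0.015 m and x of gauge_foot in the frame of stud_crown between -0.012 and 0.012 m and angle between the x axis of gauge_foot and the x axis of stud_crown, either way round below 0.17 rad and height (world z) of gauge_foot above 0.052 m and contact force between the fingers and gauge above 2 N and angle between the z axis of pointer_tip and the z axis of index_tip, either way round below 0.05 rad and velocity of joint pointer between -0.4 and 0.4 rad/s); the arm keeps its last pose, push and grip.
It fails at once if a bystander is moved more than 20 mm (distance of any of tin_round, bench_block, loupe, die_steel, tweezers_a, movement_holder from where it was at the start of the episode above 0.02 m).
It also fails if it takes over 42 s, if anything falls off the work surface, if the arm or the gripper's body presses on something with over 40 N, if the wrist force passes 120 N, or if a joint passes its speed limit or range.

## Working session

There is one attempt and no reset: what is moved stays moved. The work goes in short steps, Python scripts to look and compute and a tool call to move; the robot and the scene stay as the last step left them, time stands still between calls to the robot, and variables do not carry over. Pictures are saved under pics/ and viewed, at most 10 in all, crops included, and the job is handed in when it is done.

Besides the shell and the picture viewer there is one more tool, called after ">>>" as a command line: name --argument value ..., lists and objects as JSON in quotes. move_arm: Moves the arm, as the interface text tells. Its arguments: {"type":"object","properties":{"series":{"type":"array"}},"required":["series"]}

```bash
mkdir -p pics; ls; python3 - <<'E'
from station import r
import cv2,numpy as np
s=r.sense();print(s)
for n in("scene","top"):
    c=r.capture(n);cv2.imwrite(f"pics/{n}0.png",c["img"][:,:,::-1]);print(n,c["camera_matrix"],c["rvec"],c["tvec"])
    R=cv2.Rodrigues(np.array(c["rvec"]))[0];print(-R.T@np.array(c["tvec"]).ravel(),R)
E
```

```text
pics
{'time_s': 0.0, 'joints': array([-4.91278390e+01,  2.20900476e+01,  3.81078551e-01, -2.99380434e-02,
       -6.84113214e+01, -1.48170459e+01]), 'joint_velocities': array([ 0.07323202, -0.03438425, -0.01093979,  0.03902597,  0.03187315,
        0.10606269]), 'effort': array([ 8.24480449e-04, -3.90664530e+01,  1.87407267e+01,  4.21975806e+00,
        1.09693818e-02, -1.86603183e-04]), 'tcp_pos': array([ 0.27427661, -0.56091215,  0.21077356]), 'ee_rot': array([[-8.98456562e-01, -4.39061263e-01, -1.00640714e-03],
       [-4.39062412e-01,  8.98454544e-01,  1.90545435e-03],
       [ 6.75998708e-05,  2.15384351e-03, -9.99997678e-01]]), 'wrist_force': array([0.57507797, 0.36894465, 0.13394014]), 'moment': array([ 0.01921604, -0.00796236,  0.04545242]), 'gripper_force': 0.0, 'gripper_width': 1.0028448692093213}
scene [[416.4570561    0.         254.32174466]
 [  0.         416.4570561  195.82417168]
 [  0.           0.           1.        ]] [ 0.93952025 -2.44569168  1.06759118] [0.25515319 0.29918545 1.03512302]
[-0.20745404  0.5742258   0.92375446] [[-0.73634544 -0.6762738  -0.02119304]
 [-0.44425574  0.50686811 -0.73872969]
 [ 0.51032561 -0.53454511 -0.67366854]]
top [[352.15521753   0.         258.85692121]
 [  0.         352.15521753 190.87158758]
 [  0.           0.           1.        ]] [ 2.2447555  -2.17810438  0.05639547] [-0.10587558  0.41665454  1.23570656]
[ 0.37596428 -0.07391552  1.25098709] [[ 0.02984062 -0.99941658  0.01661422]
 [-0.99893725 -0.0304022  -0.03464225]
 [ 0.03512715 -0.01556281 -0.99926167]]
```

View pics/scene0.png

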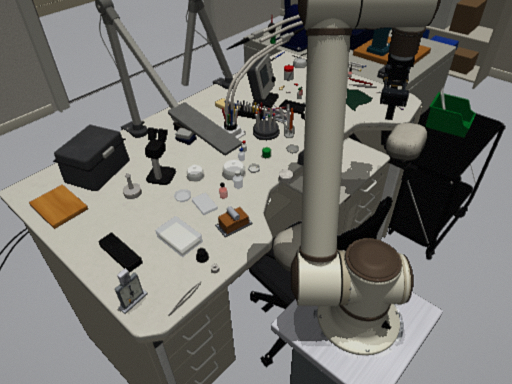

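View pics/top0.png

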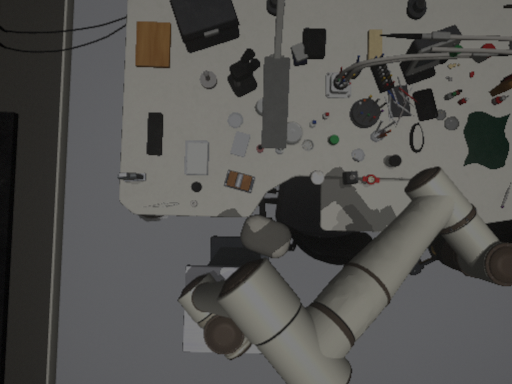

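Scene: gauge at (130,290), its dial toward the camera, and stud block at (234,220). Top: gauge at (132,177), stud block at (239,181). I'll enlarge both.

```bash
python3 - <<'E'
import cv2,numpy as np
a=cv2.imread("pics/scene0.png");b=cv2.imread("pics/top0.png")
f=lambda i,x,y,w,h,W,H:cv2.resize(i[y:y+h,x:x+w],(W,H),interpolation=cv2.INTER_NEAREST)
A=np.hstack([f(a,105,260,50,50,400,300*4//3)[:300],f(a,210,200,50,38,400,300)])
A=np.hstack([f(a,105,265,52,39,400,300),f(a,210,200,52,39,400,300)])
B=np.hstack([f(b,110,160,52,39,400,300),f(b,214,161,52,39,400,300)])
cv2.imwrite("pics/c1.png",np.vstack([A,B]))
E
```

```text
(no output)
```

View pics/c1.png

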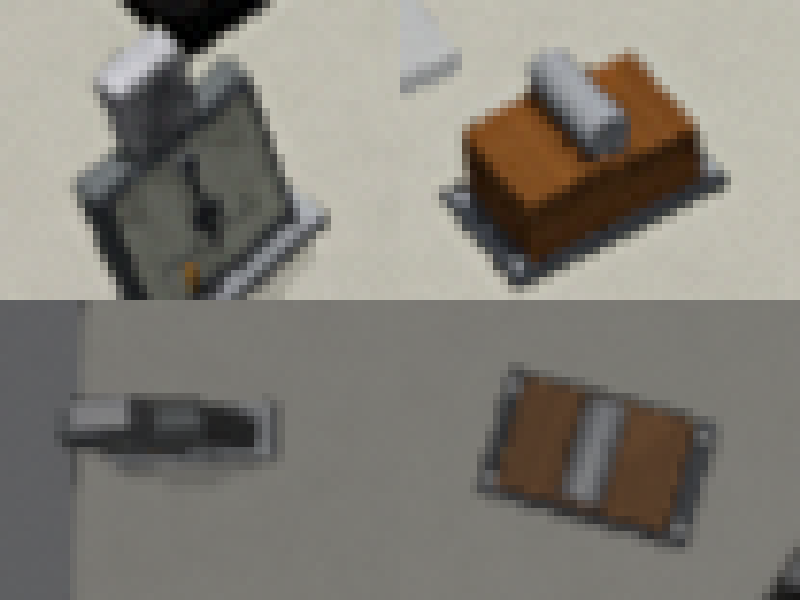

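The crops show the grip top at about crop (100,415) in the top view. The index tab (orange) is to the left of the pointer in the scene view, so +y is left there. The ridge runs from (603,400) to (587,500) in the top crop. I'll cast rays from these.

```bash
cat > h.py <<'E'
import cv2,numpy as np
from station import r
def cal(c):
    R=cv2.Rodrigues(np.array(c["rvec"],float))[0];return np.array(c["camera_matrix"]),R,np.array(c["tvec"],float).ravel()
def ray(c,p,z):
    K,R,t=cal(c);o=-R.T@t;d=R.T@np.linalg.solve(K,[p[0],p[1],1.]);return o+d*(z-o[2])/d[2]
def proj(c,P):
    return cv2.projectPoints(np.array(P,float).reshape(-1,3),np.array(c["rvec"],float),np.array(c["tvec"],float),np.array(c["camera_matrix"]),None)[0].reshape(-1,2)
E
python3 - <<'E'
from h import *
np.set_printoptions(precision=4,suppress=True)
t=r.capture("top");s=r.capture("scene");k=52/400
T=lambda x,y,X,Y:(X+x*k-.5,Y+y*k-.5)
print("grip top/T",[ray(t,T(x,y-300,110,160),.122) for x,y in((72,400),(131,400),(131,430),(72,430))])
print("foot end",[ray(t,T(x,y-300,110,160),.008) for x,y in((276,398),(276,460))])
print("grip top/S",ray(s,T(140,65,105,265),.122))
pl=[ray(t,T(x-400,y-300,214,161),.004) for x,y in((508,366),(718,422),(690,547),(476,492))]
print("plate",pl,np.mean(pl,0))
for z,ps in((.06,((603,398),(586,502))),):print("ridge T",[ray(t,T(x-400,y-300,214,161),z) for x,y in ps])
print("ridge S",[ray(s,T(x-400,y,210,200),.058) for x,y in((545,52),(608,125))])
# colour mask for wood & bar in top
im=t["img"].astype(int);sub=im[161:200,214:266]
w=(sub[...,0]-sub[...,2]>25).astype(np.uint8);n=np.argwhere(w)
# plate+block: everything differing from bench
h=cv2.minAreaRect(n[:,::-1].astype(np.float32));print("wood rect",h,ray(t,(h[0][0]+214,h[0][1]+161),.042),[ray(t,b+np.array([214,161]),.042) for b in cv2.boxPoints(h)])
E
```

```text
grip top/T [array([0.4607, 0.3571, 0.122 ]), array([0.4615, 0.3328, 0.122 ]), array([0.449 , 0.3323, 0.122 ]), array([0.4483, 0.3566, 0.122 ])]
foot end [array([0.4731, 0.308 , 0.008 ]), array([0.4447, 0.3068, 0.008 ])]
grip top/S [0.4517 0.3479 0.122 ]
plate [array([0.4937, 0.02  , 0.004 ]), array([ 0.4709, -0.0776,  0.004 ]), array([ 0.4128, -0.0664,  0.004 ]), array([0.4351, 0.0328, 0.004 ])] [ 0.4531 -0.0228  0.004 ]
ridge T [array([ 0.4756, -0.0265,  0.06  ]), array([ 0.4296, -0.0204,  0.06  ])]
ridge S [array([ 0.4757, -0.0269,  0.058 ]), array([ 0.4289, -0.0144,  0.058 ])]
wood rect ((24.703845977783203, 19.41922950744629), (22.803504943847656, 14.822278022766113), 15.255120277404785) [ 0.4523 -0.0225  0.042 ] [array([0.4366, 0.0215, 0.042 ]), array([0.4862, 0.0097, 0.042 ]), array([ 0.4679, -0.0665,  0.042 ]), array([ 0.4183, -0.0546,  0.042 ])]
```

Plate measures 59 x 100 mm, as it should. Stud centre is (0.453,-0.022), yaw -13°. Gauge centre is about (0.4555,0.346), yaw about +2°. I'll work out the transit.

```bash
cat >> h.py <<'E'
from scipy.spatial.transform import Rotation as Ro
def down(yaw):  # tool y at world angle yaw, z down
    a=np.radians(yaw);y=np.array([np.cos(a),np.sin(a),0]);z=np.array([0,0,-1.]);return np.c_[np.cross(y,z),y,z]
def go(wps,yaw=None,Rt=None):
    s=r.sense();R=s["ee_rot"];p=s["tcp_pos"]
    for w in wps: print(w,np.round(1000*R.T@(np.array(w)-p),1))
    if yaw is not None: Rt=down(yaw)
    if Rt is not None: print("rv",np.round(Ro.from_matrix(R.T@Rt).as_rotvec(),4))
E
python3 -c "
from h import *
go([(.29,-.47,.30),(.31,-.33,.33),(.40,-.1,.33),(.4555,.2,.30),(.4555,.346,.20)],182)"
```

```text
(0.29, -0.47, 0.3) [-54.1  75.1 -88.7]
(0.31, -0.33, 0.33) [-133.5  192.2 -118.6]
(0.4, -0.1, 0.33) [-315.4  359.3 -118.4]
(0.4555, 0.2, 0.3) [-497.   604.4  -88.1]
(0.4555, 0.346, 0.2) [-561.1  735.4   12.1]
rv [ 1.3000e-03  7.0000e-04 -1.1511e+00]
```

>>> move_arm --series '[{"grip":1,"xyz":[-54,75,-89],"angular":[0,0,-0.1]},{"grip":1,"xyz":[-54,75,-89],"angular":[0,0,-0.2]},{"grip":1,"xyz":[-54,75,-89],"angular":[0,0,-0.3]},{"grip":1,"xyz":[-94,134,-104],"angular":[0,0,-0.4]},{"grip":1,"xyz":[-94,134,-104],"angular":[0,0,-0.5]},{"grip":1,"xyz":[-133,192,-118],"angular":[0,0,-0.6]},{"grip":1,"xyz":[-133,192,-118],"angular":[0,0,-0.7]},{"grip":1,"xyz":[-194,248,-118],"angular":[0,0,-0.8]},{"grip":1,"xyz":[-194,248,-118],"angular":[0,0,-0.9]},{"grip":1,"xyz":[-194,248,-118],"angular":[0,0,-1.0]}]'

```text
time_s: 1.2
tcp_pos: [0.3406, -0.2507, 0.3302]
ee_rot: [[-0.107, -0.994, 0.002], [-0.994, 0.107, 0.0], [-0.001, -0.001, -1.0]]
wrist_force: [0.5, -0.6, 1.1]
gripper_width: 0.996
gripper_force: 0.0
```

```bash
python3 -c "
from h import *
print(r.sense()['joints'],r.sense()['tcp_pos'])
go([(.40,-.1,.33),(.43,.05,.31),(.4555,.2,.30),(.4555,.346,.20)],182)"
```

```text
[-1.41958334e+01 -2.37054971e+00 -1.29631194e+01 -4.50917685e-02
 -7.93283532e+01  8.08112831e+00] [ 0.3405726  -0.25073219  0.33019444]
(0.4, -0.1, 0.33) [-156.2  -43.     0.3]
(0.43, 0.05, 0.31) [-308.5  -56.8   20.5]
(0.4555, 0.2, 0.3) [-460.4  -66.2   30.6]
(0.4555, 0.346, 0.2) [-605.5  -50.4  130.6]
rv [-0.0015  0.0005 -0.1418]
```

>>> move_arm --series '[{"grip":1,"xyz":[-50,-14,0],"angular":[0,0,-0.1]},{"grip":1,"xyz":[-100,-28,0],"angular":[0,0,-0.142]},{"grip":1,"xyz":[-150,-42,0],"angular":[0,0,-0.142]},{"grip":1,"xyz":[-200,-47,8],"angular":[0,0,-0.142]},{"grip":1,"xyz":[-250,-52,14],"angular":[0,0,-0.142]},{"grip":1,"xyz":[-300,-57,20],"angular":[0,0,-0.142]},{"grip":1,"xyz":[-350,-60,24],"angular":[0,0,-0.142]},{"grip":1,"xyz":[-400,-63,28],"angular":[0,0,-0.142]},{"grip":1,"xyz":[-450,-66,30],"angular":[0,0,-0.142]},{"grip":1,"xyz":[-480,-66,40],"angular":[0,0,-0.142]}]'

```text
time_s: 2.2
tcp_pos: [0.4615, 0.2187, 0.2904]
ee_rot: [[0.028, -1.0, 0.002], [-1.0, -0.028, 0.001], [-0.001, -0.002, -1.0]]
wrist_force: [0.2, -0.1, -0.3]
gripper_width: 1.003
gripper_force: 0.0
```

```bash
python3 -c "
from h import *
go([(.4555,.346,.20),(.4555,.346,.15)],182)"
```

```text
(0.4555, 0.346, 0.2) [-127.3    2.7   90.5]
(0.4555, 0.346, 0.15) [-127.2    2.8  140.5]
rv [-0.002   0.0012 -0.0073]
```

>>> move_arm --series '[{"grip":1,"xyz":[-40,1,20],"angular":[0,0,0]},{"grip":1,"xyz":[-80,2,45],"angular":[0,0,0]},{"grip":1,"xyz":[-120,3,75],"angular":[0,0,0]},{"grip":1,"xyz":[-127,3,92],"angular":[0,0,0]},{"grip":1,"xyz":[-127,3,92],"angular":[0,0,0]},{"grip":1,"xyz":[-127,3,92],"angular":[0,0,0]}]'

```text
time_s: 2.8
tcp_pos: [0.4549, 0.3423, 0.1981]
ee_rot: [[0.026, -1.0, 0.0], [-1.0, -0.026, -0.001], [0.001, -0.0, -1.0]]
wrist_force: [0.9, 0.0, 0.6]
gripper_width: 0.999
gripper_force: 0.0
```

```bash
python3 - <<'E'
from h import *
go([(.4555,.346,.113)],182)
s=r.capture("scene");cv2.imwrite("pics/s2.png",cv2.resize(s["img"][225:321,80:180,::-1],(800,600)[:1]+(600,),interpolation=cv2.INTER_NEAREST)) if 0 else cv2.imwrite("pics/s2.png",cv2.resize(s["img"][235:320,85:175,::-1],None,fx=7,fy=7,interpolation=cv2.INTER_CUBIC))
p=r.sense()
print((proj(s,[p["tcp_pos"]+p["ee_rot"]@[0,0,.025],[.4555,.346,.122],[.4555,.346,0]])-[85,235])*7)
E
```

```text
(0.4555, 0.346, 0.113) [-3.7 -0.7 85.1]
rv [-0.0001 -0.0008 -0.0085]
[[234.706797   153.3543332 ]
 [262.03681655 256.33233902]
 [339.08502626 458.73573471]]
```

View pics/s2.png

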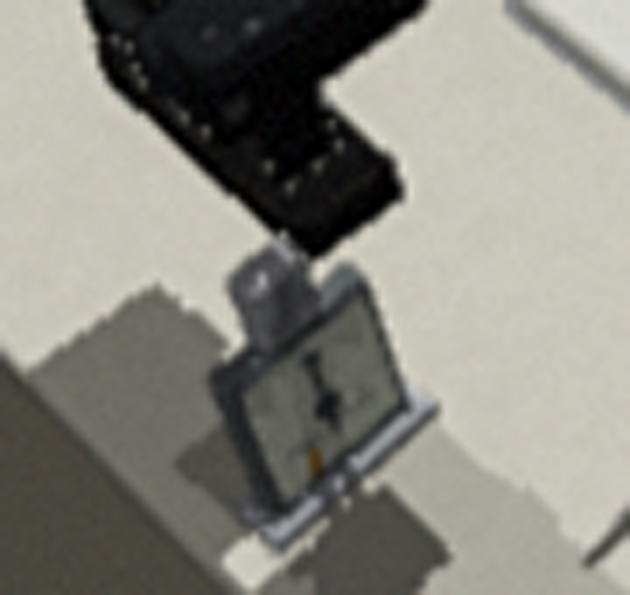

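The gauge sits where predicted: foot middle at (341,460) against 339,459, and grip top at (265,258) against 262,256. I'll descend and grip.

>>> move_arm --series '[{"grip":1,"xyz":[-4,0,30],"angular":[0,0,0]},{"grip":1,"xyz":[-4,0,60],"angular":[0,0,0]},{"grip":1,"xyz":[-4,0,84],"angular":[0,0,0]},{"grip":0.4,"xyz":[-4,0,84],"angular":[0,0,0]},{"grip":0.0,"xyz":[-4,0,84],"angular":[0,0,0]},{"grip":0,"xyz":[-4,0,84],"angular":[0,0,0]},{"grip":0,"xyz":[-4,0,84],"angular":[0,0,0]},{"grip":0,"xyz":[-4,0,84],"angular":[0,0,0]},{"grip":0,"xyz":[-4,0,84],"angular":[0,0,0]},{"grip":0,"xyz":[-4,0,84],"angular":[0,0,0]}]'

```text
time_s: 3.85
tcp_pos: [0.4546, 0.3467, 0.1141]
ee_rot: [[0.026, -1.0, 0.0], [-1.0, -0.026, 0.0], [-0.0, -0.0, -1.0]]
wrist_force: [-0.5, -0.6, 0.2]
gripper_width: 0.443
gripper_force: 0.0
```

>>> move_arm --series '[{"grip":0,"xyz":[0,0,0],"angular":[0,0,0]},{"grip":0,"xyz":[0,0,0],"angular":[0,0,0]},{"grip":0,"xyz":[0,0,0],"angular":[0,0,0]},{"grip":0,"xyz":[0,0,0],"angular":[0,0,0]},{"grip":0,"xyz":[0,0,0],"angular":[0,0,0]},{"grip":0,"xyz":[0,0,0],"angular":[0,0,0]},{"grip":0,"xyz":[0,0,0],"angular":[0,0,0]},{"grip":0,"xyz":[0,0,0],"angular":[0,0,0]}]'

```text
time_s: 4.65
tcp_pos: [0.4546, 0.3466, 0.1138]
ee_rot: [[0.026, -1.0, -0.0], [-1.0, -0.026, -0.0], [0.0, 0.0, -1.0]]
wrist_force: [0.1, 0.4, -0.5]
gripper_width: 0.008
gripper_force: 0.0
```

The jaws shut on nothing, so I'll look.

```bash
python3 - <<'E'
from h import *
s=r.capture("scene");t=r.capture("top")
f=lambda i:cv2.resize(i[:,:,::-1],(400,400),interpolation=cv2.INTER_CUBIC)
cv2.imwrite("pics/s3.png",np.hstack([f(s["img"][230:310,90:170]),f(t["img"][140:220,95:175])]))
print((proj(s,[[.4555,.346,.122],[.4546,.3466,.089],[.4555,.346,0]])-[90,230])*5)
E
```

```text
[[162.16915468 208.09452787]
 [177.96051646 251.24856986]
 [217.20359018 352.66838194]]
```

View pics/s3.png

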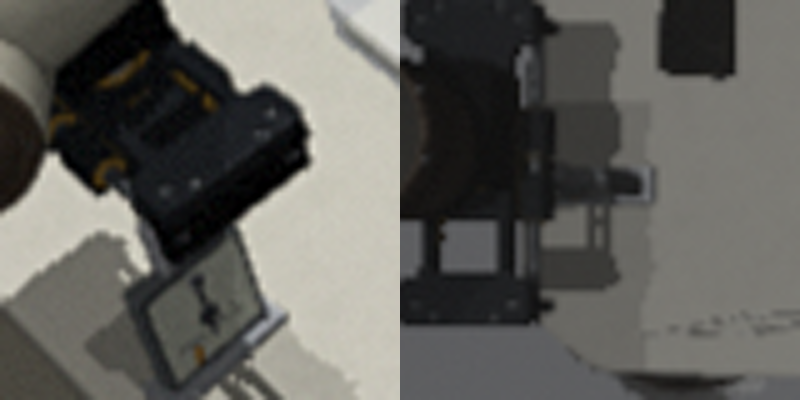

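```bash
python3 - <<'E'
from h import *
s=r.capture("scene");t=r.capture("top")
# s2 frame: open fingers at tcp .4549,.3423,.1981
P=[[.4549+dx,.3423,z] for dx in(-.058,-.043,.043,.058) for z in(.173,.198,.249)]
print(np.round((proj(s,P)-[85,235])*7))
Q=[[.4546+dx,.3466+dy,.114+.045] for dx in(-.095,.095) for dy in(-.037,.037)]
print("body S3",np.round((proj(s,Q)-[90,230])*5),"T",np.round((proj(t,Q)-[95,140])*5))
st=r.sense();print(st["gripper_width"],st["joints"],st["tcp_pos"])
cv2.imwrite("pics/s4.png",np.vstack([cv2.resize(s["img"][225:315,60:180,::-1],(800,600),interpolation=cv2.INTER_CUBIC)]))
E
```

```text
[[339. 250.]
 [322. 201.]
 [285.  95.]
 [312. 225.]
 [295. 176.]
 [257.  70.]
 [164.  90.]
 [145.  41.]
 [104. -64.]
 [140.  68.]
 [120.  19.]
 [ 78. -87.]]
body S3 [[332. 223.]
 [196. 326.]
 [ 98.  18.]
 [-34. 103.]] T [[167. 323.]
 [ 46. 320.]
 [180.  17.]
 [ 60.  13.]]
0.0038038018058805015 [ 5.35535067e+01  2.19999846e+01 -1.49146003e+01  1.61545733e-03
 -5.30855037e+01 -5.20656864e+01] [0.45461296 0.34657252 0.11386471]
```

View pics/s4.png

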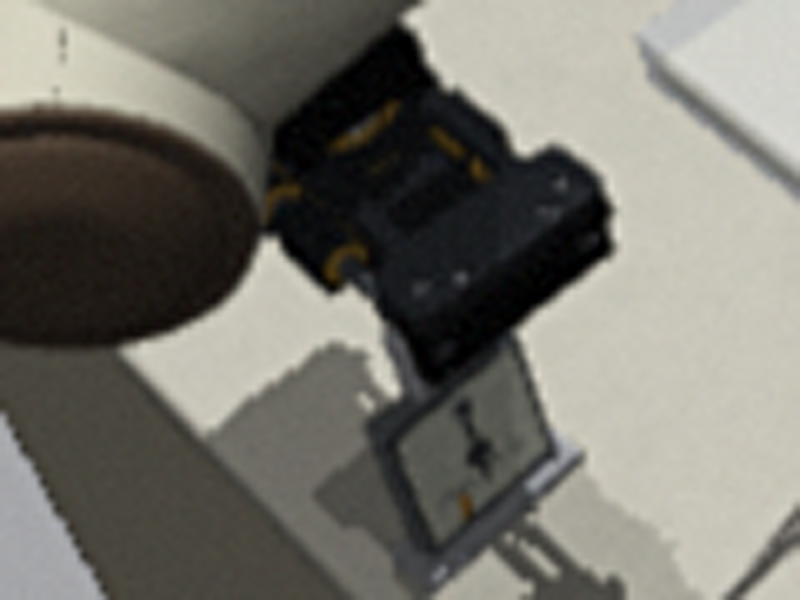

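The gauge hasn't moved, and the body edges in both views suggest the gripper is higher than I assumed. I'll raise it and look at the fingers clear of the gauge.

>>> move_arm --series '[{"grip":0,"xyz":[0,0,-40],"angular":[0,0,0]},{"grip":0,"xyz":[0,0,-80],"angular":[0,0,0]},{"grip":0.3,"xyz":[0,0,-100],"angular":[0,0,0]},{"grip":0.4,"xyz":[0,0,-100],"angular":[0,0,0]},{"grip":0.4,"xyz":[0,0,-100],"angular":[0,0,0]},{"grip":0.4,"xyz":[0,0,-100],"angular":[0,0,0]},{"grip":0.4,"xyz":[0,0,-100],"angular":[0,0,0]}]'

```text
time_s: 5.55
tcp_pos: [0.4541, 0.346, 0.2123]
ee_rot: [[0.026, -1.0, -0.002], [-1.0, -0.026, -0.002], [0.002, 0.002, -1.0]]
wrist_force: [-0.3, 0.5, 0.3]
gripper_width: 0.354
gripper_force: 0.0
```

```bash
python3 - <<'E'
from h import *
s=r.capture("scene");t=r.capture("top");p=r.sense();print(p["tcp_pos"],p["gripper_width"],p["wrist_force"])
img=s["img"][220:310,60:180].copy()
big=cv2.resize(img[:,:,::-1],(800,600),interpolation=cv2.INTER_CUBIC)
tip=p["tcp_pos"]+[0,0,-.025]
for d in(-.02,.02):
    for dy in(-.0095,.0095):
        q=(proj(s,[tip+[d,dy,0]])[0]-[60,220]+.5)*800/120
        cv2.circle(big,tuple(int(v) for v in q),3,(0,0,255),-1)
cv2.imwrite("pics/s5.png",big)
g=lambda c,P:np.round(proj(c,P),1)
E
```

```text
[0.45432883 0.34624161 0.21271717] 0.37889687567237434 [-0.4672102   0.32986216  0.09451613]
```

View pics/s5.png

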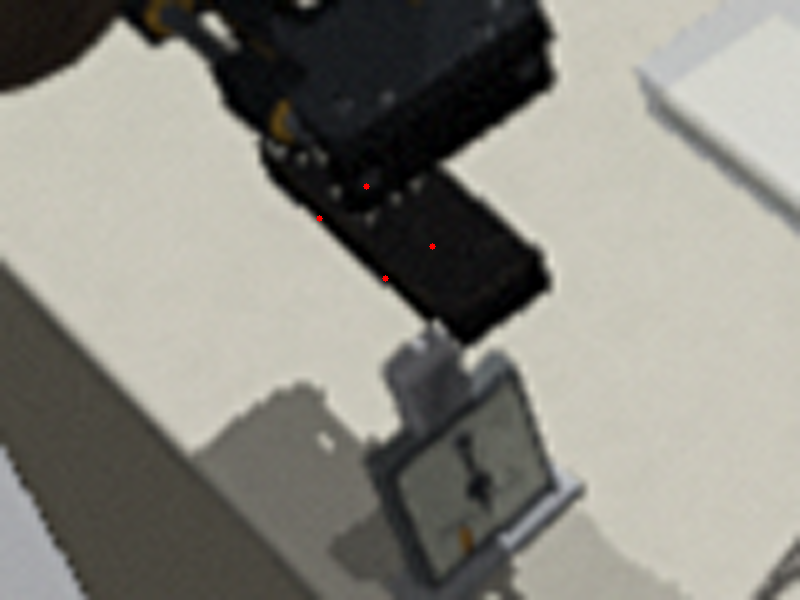

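The lower black block is the black object lying on the bench. The gripper body does look about 50 mm too high in both views. I'll triangulate it at this pose.

```bash
python3 - <<'E'
from h import *
s=r.capture("scene");t=r.capture("top");p=r.sense()
out=[]
for n,c,(x,y,w,h) in(("S",s,(70,190,100,75)),("T",t,(60,120,100,75))):
    im=cv2.convertScaleAbs(cv2.resize(c["img"][y:y+h,x:x+w,::-1],(800//2*1,300),interpolation=cv2.INTER_CUBIC),alpha=2.2,beta=20)
    for dz,col in((.045,(0,0,255)),(.095,(0,255,0))):
        P=[p["tcp_pos"]+[a,b,dz] for a,b in((-.095,-.037),(-.095,.037),(.095,.037),(.095,-.037))]
        q=((proj(c,P)-[x,y]+.5)*4).astype(np.int32);cv2.polylines(im,[q],True,col,1)
    q=((proj(c,[p["tcp_pos"]+[a,b,-.025] for a in(-.025,.025) for b in(-.0095,.0095)])-[x,y]+.5)*4).astype(int)
    for v in q: cv2.circle(im,tuple(int(k) for k in v),2,(255,0,255),-1)
    out.append(im)
cv2.imwrite("pics/s6.png",cv2.resize(np.hstack(out),None,fx=1,fy=1))
E
```

```text
(no output)
```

View pics/s6.png

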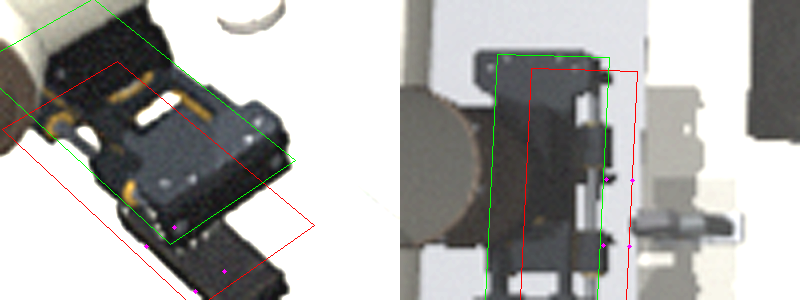

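The body fits the +95 mm outline (green) in both views, and the open jaws missed the grip at a reported tip height of 89 mm. So the real tool is about 50 mm higher than reported. I'll descend to a reported z of 0.058, which leaves margin to the grip both ways, then close.

>>> move_arm --series '[{"grip":0.9,"xyz":[0,0,0],"angular":[0,0,0]},{"grip":0.9,"xyz":[0,0,0],"angular":[0,0,0]},{"grip":0.9,"xyz":[0,0,0],"angular":[0,0,0]},{"grip":0.9,"xyz":[0,0,30],"angular":[0,0,0]},{"grip":0.9,"xyz":[0,0,60],"angular":[0,0,0]},{"grip":0.9,"xyz":[0,0,90],"angular":[0,0,0]},{"grip":0.9,"xyz":[0,0,110],"angular":[0,0,0]},{"grip":0.9,"xyz":[0,0,125],"angular":[0,0,0]},{"grip":0.9,"xyz":[0,0,130],"angular":[0,0,0]},{"grip":0.9,"xyz":[0,0,130],"angular":[0,0,0]}]'

```text
time_s: 6.75
tcp_pos: [0.4545, 0.3464, 0.0834]
ee_rot: [[0.026, -1.0, -0.001], [-1.0, -0.026, -0.001], [0.001, 0.001, -1.0]]
wrist_force: [0.4, -0.7, 0.2]
gripper_width: 0.901
gripper_force: 0.0
```

>>> move_arm --series '[{"grip":0.9,"xyz":[0,0,8],"angular":[0,0,0]},{"grip":0.9,"xyz":[0,0,16],"angular":[0,0,0]},{"grip":0.9,"xyz":[0,0,24],"angular":[0,0,0]},{"grip":0.9,"xyz":[0,0,24],"angular":[0,0,0]},{"grip":0.3,"xyz":[0,0,24],"angular":[0,0,0]},{"grip":0.3,"xyz":[0,0,24],"angular":[0,0,0]},{"grip":0.3,"xyz":[0,0,24],"angular":[0,0,0]},{"grip":0.0,"xyz":[0,0,24],"angular":[0,0,0]},{"grip":0.0,"xyz":[0,0,24],"angular":[0,0,0]},{"grip":0.0,"xyz":[0,0,24],"angular":[0,0,0]}]'

```text
time_s: 7.75
tcp_pos: [0.4546, 0.3466, 0.06]
ee_rot: [[0.026, -1.0, 0.0], [-1.0, -0.026, 0.0], [-0.0, -0.0, -1.0]]
wrist_force: [0.4, -0.6, -0.5]
gripper_width: 0.439
gripper_force: 0.0
```

>>> move_arm --series '[{"grip":0,"xyz":[0,0,0],"angular":[0,0,0]},{"grip":0,"xyz":[0,0,0],"angular":[0,0,0]},{"grip":0,"xyz":[0,0,0],"angular":[0,0,0]},{"grip":0,"xyz":[0,0,0],"angular":[0,0,0]},{"grip":0,"xyz":[0,0,0],"angular":[0,0,0]}]'

```text
time_s: 8.25
tcp_pos: [0.4547, 0.3466, 0.0598]
ee_rot: [[0.026, -1.0, 0.0], [-1.0, -0.026, 0.0], [-0.0, -0.0, -1.0]]
wrist_force: [0.8, -0.4, 0.1]
gripper_width: 0.161
gripper_force: 29.9
```

Held: width 0.161 of 87 mm is 14 mm, and the force is 29.9 N. Foot is 0.0598 below the reported TCP. I'll lift and carry it to the stud.

>>> move_arm --series '[{"grip":0,"xyz":[0,0,-15],"angular":[0,0,0]},{"grip":0,"xyz":[0,0,-40],"angular":[0,0,0]},{"grip":0,"xyz":[0,0,-70],"angular":[0,0,0]},{"grip":0,"xyz":[0,0,-100],"angular":[0,0,0]},{"grip":0,"xyz":[0,0,-130],"angular":[0,0,0]},{"grip":0,"xyz":[0,0,-140],"angular":[0,0,0]},{"grip":0,"xyz":[0,0,-140],"angular":[0,0,0]}]'

```text
time_s: 8.95
tcp_pos: [0.4547, 0.347, 0.2005]
ee_rot: [[0.026, -1.0, 0.001], [-1.0, -0.026, 0.002], [-0.002, -0.001, -1.0]]
wrist_force: [0.3, -0.5, -3.1]
gripper_width: 0.16
gripper_force: 29.9
```

```bash
python3 -c "
from h import *
go([(.453,-.022,.20),(.453,-.022,.14)],167)"
```

```text
(0.453, -0.022, 0.2) [ 3.688e+02  1.120e+01 -2.000e-01]
(0.453, -0.022, 0.14) [368.9  11.2  59.8]
rv [-0.0007  0.0021  0.2527]
```

>>> move_arm --series '[{"grip":0,"xyz":[25,1,0],"angular":[0,0,0]},{"grip":0,"xyz":[65,2,0],"angular":[0,0,0.04]},{"grip":0,"xyz":[110,4,0],"angular":[0,0,0.08]},{"grip":0,"xyz":[155,5,0],"angular":[0,0,0.12]},{"grip":0,"xyz":[200,6,0],"angular":[0,0,0.16]},{"grip":0,"xyz":[245,8,0],"angular":[0,0,0.2]},{"grip":0,"xyz":[290,9,0],"angular":[0,0,0.253]},{"grip":0,"xyz":[330,10,0],"angular":[0,0,0.253]},{"grip":0,"xyz":[358,11,0],"angular":[0,0,0.253]},{"grip":0,"xyz":[369,11,0],"angular":[0,0,0.253]}]'

```text
time_s: 9.95
tcp_pos: [0.4512, -0.0249, 0.1975]
ee_rot: [[-0.228, -0.974, -0.005], [-0.974, 0.228, -0.001], [0.002, 0.005, -1.0]]
wrist_force: [-0.1, -0.4, -2.8]
gripper_width: 0.158
gripper_force: 30.0
```

>>> move_arm --series '[{"grip":0,"xyz":[0,0,20],"angular":[0,0,0]},{"grip":0,"xyz":[0,0,40],"angular":[0,0,0]},{"grip":0,"xyz":[0,0,50],"angular":[0,0,0]},{"grip":0,"xyz":[0,0,50],"angular":[0,0,0]},{"grip":0,"xyz":[0,0,50],"angular":[0,0,0]},{"grip":0,"xyz":[0,0,50],"angular":[0,0,0]}]'

```text
time_s: 10.55
tcp_pos: [0.4539, -0.0222, 0.1506]
ee_rot: [[-0.224, -0.975, 0.002], [-0.975, 0.224, 0.0], [-0.001, -0.002, -1.0]]
wrist_force: [-0.8, -0.3, -2.2]
gripper_width: 0.158
gripper_force: 30.0
```

```bash
python3 - <<'E'
from h import *
s=r.capture("scene");t=r.capture("top");p=r.sense();print(p["tcp_pos"],p["ee_rot"],p["joints"],p["gripper_width"],p["gripper_force"],p["wrist_force"],p["moment"])
go([(.453,-.022,.13)],167)
f=p["tcp_pos"]-[0,0,.0598]; print("foot",f)
im=cv2.resize(s["img"][165:240,190:275,::-1],None,fx=7,fy=7,interpolation=cv2.INTER_CUBIC)
a=np.radians(-13);X=np.array([np.cos(a),np.sin(a),0]);Y=np.array([-X[1],X[0],0])
q=((proj(s,[f+i*.013*X+j*.038*Y for i,j in((1,1),(1,-1),(-1,-1),(-1,1))]+[[.453,-.022,.06]])-[190,165]+.5)*7).astype(int)
for v in q: cv2.circle(im,tuple(int(k) for k in v),3,(0,0,255),1)
cv2.imwrite("pics/s7.png",im)
E
```

```text
[ 0.45378372 -0.02226406  0.15061779] [[-2.24711527e-01 -9.74423776e-01  1.74182743e-03]
 [-9.74424956e-01  2.24712654e-01  4.78090139e-04]
 [-8.57273063e-04 -1.58984775e-03 -9.99998369e-01]] [ 1.77874118e+01  8.74090788e+00 -2.78057154e+01  5.48952788e-03
 -5.33499802e+01 -3.07766440e+01] 0.15745779651192224 29.950390616431832 [ 0.49880845 -0.94412347 -2.96577995] [-0.0155102   0.04935616 -0.01137581]
(0.453, -0.022, 0.13) [-0.1  0.9 20.6]
rv [-0.0016  0.0009  0.0002]
foot [ 0.45378372 -0.02226406  0.09081779]
```

View pics/s7.png

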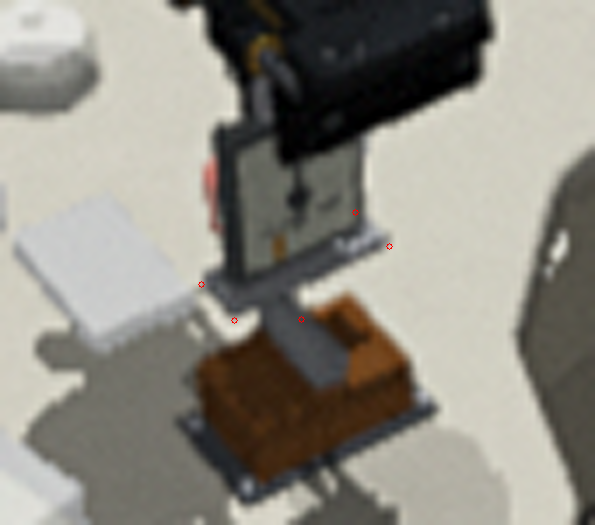

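The foot corners lie within about 1 px of prediction, and the ridge is below the foot centre. Next I'll measure the index tab's angle from the orange mask. I'll also tilt in the air to find out which point the tool really turns about.

```bash
cat >> h.py <<'E'
def tab(s,near,rad=10):
    im=s["img"].astype(float);H,W=im.shape[:2];yy,xx=np.mgrid[:H,:W]
    e=np.clip(im[...,0]-im[...,2]-15,0,None)*(im[...,0]>im[...,1])*(np.hypot(xx-near[0],yy-near[1])<rad)
    return np.array([(e*xx).sum(),(e*yy).sum()])/e.sum(),e.max(),(e>0).sum()
def plane(s,p,P0,n):
    K,R,t=cal(s);o=-R.T@t;d=R.T@np.linalg.solve(K,[p[0],p[1],1.]);return o+d*(n@(P0-o))/(n@d)
def gauge(L=.0598):
    p=r.sense();T=p["ee_rot"];X,Y,Z=-T[:,1],-T[:,0],-T[:,2];return p["tcp_pos"]-L*Z,X,Y,Z
E
python3 - <<'E'
from h import *
F,X,Y,Z=gauge()
for i in range(1):
    s=r.capture("scene")
    near=proj(s,[F+.01*Y+.026*Z-.007*X])[0]
    c,m,n=tab(s,near,5);P=plane(s,c,F-.007*X,X)-F
    y,z=P@Y,P@Z;print("near",near,"tab px",c,m,n,"y,z mm",y*1e3,z*1e3,"ang",np.arctan2(y,.074-z))
    x0,y0=(near-5).astype(int)
    im=s["img"].astype(int);print((im[y0:y0+11,x0:x0+11,0]-im[y0:y0+11,x0:x0+11,2]));print(x0,y0)
    print(im[y0-14:y0+8,x0-2:x0+14].sum(2)//3)
E
```

```text
near [229.59481964 198.536339  ] tab px [229.53631285 199.84916201] 32.0 7 y,z mm 10.537924794632687 21.158509967333543 ang 0.1968428078916013
[[ 4  8  6  5  8  6  7  2 -3 -3  0]
 [ 3  8  9  6  6  7  7  5  2 -2  5]
 [ 5  8  8  6  6  7  8  8  5 -1  5]
 [ 1  9  5  4  7  7  3  4  4 -2  4]
 [ 2  5  5  4  5  4  4  5  6  7  8]
 [-1  7  6  1  5 15 25  8  6  6  7]
 [ 0  7  5  6  9 39 47 13  7  8  6]
 [ 0  5  8  8 11 47 47 12  5  3  3]
 [ 0  5  9  3 13 42 37  4  0 -4 -4]
 [ 0  6  7  5  6 14 11 -4 -3 -5 -4]
 [ 0  2  6  3  2 -1 -4 -6 -3 -4 -2]]
224 193
[[208 197  95  24  67  79  64  15   1   3  12  14   2   4  10   4]
 [209 203 128  28  54  76  65  19   0   9   4  11   6   9   5   8]
 [215 204 124  40  52  78  79  22   5   5   7   2   3   1   7  24]
 [153 126  76  43  47  60  62  16   4   2   3   2   4   5  10  32]
 [ 73  53  45  47  49  42  36  16   2   0   9   2   9   0  14  21]
 [ 43  48  49  38  35  40  50  30   6   7   4   4   5   2   5   5]
 [ 48  41  33  37  59  81  89  45   1   1   1   8  16   2   0  11]
 [ 39  41  59  80  91 103  95  50   4   0   3   3  14  12  19  48]
 [ 34  45  92 10
[... 222 characters left out ...]
  93  61  69 100  99 100  98]
 [ 37  42  85 101  97  99  97 100 101  94  58  45  71 101  98  96]
 [ 37  37  75 101  98  97  98 103 101  80  36  23  49  93 101  93]
 [ 36  36  71  99  98  95  94  97  96  64  27  26  56  96  96  74]
 [ 36  38  67  95 100  95  95  96 100  87  65  42  82  83  92  77]
 [ 42  37  67  99  98  99  98  99 101 101  86  44  89  92 100  97]
 [ 40  35  57  97  99 100  97 100  87  87  76  46  85  96 101 101]
 [ 41  32  55  99  98  86  86  86  81  90  84  88  92 100 105  99]
 [ 43  35  50 100  99  80  79  74  82 100  99 105 103 101  92  73]
 [ 47  32  44  99  97  92  88  70  71  94 100 102  94  74  59  51]
 [ 56  35  45 100  99  99  96  64  72  95  96  71  59  55  62  65]]
```

>>> move_arm --series '[{"grip":0,"xyz":[0,0,0],"angular":[0,0.05,0]},{"grip":0,"xyz":[0,0,0],"angular":[0,0.1,0]},{"grip":0,"xyz":[0,0,0],"angular":[0,0.15,0]},{"grip":0,"xyz":[0,0,0],"angular":[0,0.2,0]},{"grip":0,"xyz":[0,0,0],"angular":[0,0.2,0]},{"grip":0,"xyz":[0,0,0],"angular":[0,0.2,0]}]'

```text
time_s: 11.3
tcp_pos: [0.4533, -0.0222, 0.15]
ee_rot: [[-0.22, -0.974, -0.044], [-0.955, 0.225, -0.192], [0.197, -0.0, -0.98]]
wrist_force: [0.2, -0.3, -2.5]
gripper_width: 0.153
gripper_force: 30.0
```

```bash
python3 - <<'E'
from h import *
F,X,Y,Z=gauge();print(F,r.sense()["tcp_pos"],Z)
s=r.capture("scene");cv2.imwrite("pics/tilt.png",s["img"][:,:,::-1])
tcp=F+.0598*Z
for L,nm in((.0598,"tool-fixed"),(.11,"base-z")):
    Fp=tcp-L*Z+[0,0,L-.0598]
    near=proj(s,[Fp+.01*Y+.026*Z-.007*X])[0];c,m,n=tab(s,near,7)
    P=plane(s,c,Fp-.007*X,X)-Fp;y,z=P@Y,P@Z
    print(nm,near,c,m,n,y*1e3,z*1e3,np.arctan2(y,.074-z))
E
```

```text
[ 0.45067693 -0.03370526  0.09133924] [ 0.45331362 -0.02221239  0.14996519] [0.04409187 0.19218854 0.98036701]
tool-fixed [231.78469482 198.17670506] [231.73684211 199.32894737] 36.0 10 11.285104624670282 21.906031730329744 0.21333340441110296
base-z [234.67364906 196.55985427] [231.73684211 199.32894737] 36.0 10 21.179625877828425 22.878117354681113 0.39277001864394484
```

The tab's place in the gauge stays consistent for the tool-fixed case, so the foot really is 59.8 mm ahead of the TCP. I'll check the bias with the plumb pointer, whose angle to the vertical is known.

```bash
python3 - <<'E'
from h import *
s=r.capture("scene");im=s["img"].astype(int).sum(2)//3
F,X,Y,Z=gauge()
A=F+.074*Z-.008*X
g=np.array([0,0,-1.]);d=g-(g@X)*X;d/=np.linalg.norm(d)
print("plumb ang",np.arctan2(d@Y,-d@Z))
print("axle,tip,idx.20,.25",proj(s,[A,A+.044*d]+[A+.054*(np.sin(a)*Y-np.cos(a)*Z) for a in(.2,.25)]).round(2))
print("tab",tab(s,proj(s,[F+.01*Y+.026*Z-.007*X])[0],5)[0])
print(im[182:206,226:244])
F0=np.array([.4538,-.0223,.0908]);X0=np.array([.9744,-.2247,0]);print("upright exp tip",proj(s,[F0-.008*X0+[0,0,.030]]))
E
```

```text
plumb ang 0.19854809663064965
axle,tip,idx.20,.25 [[231.17 185.3 ]
 [232.07 196.92]
 [232.24 199.49]
 [231.45 199.85]]
tab [231.76973684 199.38815789]
[[ 11  22  27  28  25  15  13  14   9   6  11   3   3  10   6   1   1   1]
 [ 17  10  15  16   8  11  13   6  10   4   4   4   3   2   5   0   4  36]
 [ 33   4   9  15   9   8   2   4   5   3   4   5   1   1   0  14  52 115]
 [ 33  12   2   7   5   7   7   4   7   3   7   0   4   3  13  56 139 192]
 [ 52  37   6   4   5  18  23  11   2   3   0   3  17  45  52  75 150 208]
 [ 89  78  17   2   9  31  31   9   1   0   4  23  57  92  91  79 115 208]
 [102  93  23   1   7  22  17   8   3  15  55  89  93 109  97  84  82 184]
 [ 99  92  42   2   5   9   1   8  18  54  97 109 102  99  99  86  74 152]
 [ 95  97  76  14   0   0  14  49  78  91 107 107  98  99 105  93  85 120]
 [ 97  98  94  55  14   7  27  72  99 109 113 106  91  93 103 101  87 100]
 [ 97  98  98  90  77  46  28  55  84 110 108 103  82  84  99 100  91  79]
 [ 99  98  93  97  86  39  24  39  84 106  99 102  86  95 104 100  92  75]
 [102  97  95  94  83  31  27  57 101 102  95  91
[... 197 characters left out ...]
  82  57  77 107 110 105 101  92  69  60  69  90 139]
 [ 77 101  94  78  83  80  64  84 103 109 100  86  57  53  90 142 139 122]
 [ 66  99  96  92  89  73  62  86 100  86  73  80  67  89 140 143 105  95]
 [ 50  94  98  98  95  77  58  88  84  56  52  98 141 138 116 109 133 176]
 [ 39  80 100 100  98  86  52  60  82  68  88 140 143 105  92 135 190 205]
 [ 36  66 101  97  88  69  42  58 100 137 138 117 104 132 177 190 203 207]
 [ 36  55  94  74  56  54  65  87 142 144 105  95 135 188 205 205 204 203]
 [ 35  36  61  48  54  68  75  84 113 106 133 174 191 205 203 201 200 201]
 [ 55  48  52  63  70  73  74  72  95 137 191 206 207 204 203 201 202 200]]
upright exp tip [[232.68165417 196.31830398]]
```

The pointer reads true within 0.2 px, and both views put the index at about 0.215 rad. Now I'll bring it level and lower it onto the ridge.

```bash
python3 -c "
from h import *
go([(.453,-.022,.126),(.453,-.022,.122)],167)"
```

```text
(0.453, -0.022, 0.126) [-5.3  0.4 23.5]
(0.453, -0.022, 0.122) [-6.1  0.4 27.5]
rv [-0.0005 -0.1985 -0.0008]
```

>>> move_arm --series '[{"grip":0,"xyz":[0,0,0],"angular":[0,-0.07,0]},{"grip":0,"xyz":[0,0,0],"angular":[0,-0.14,0]},{"grip":0,"xyz":[0,0,0],"angular":[0,-0.199,0]},{"grip":0,"xyz":[-3,0,14],"angular":[0,-0.199,0]},{"grip":0,"xyz":[-5,0,23],"angular":[0,-0.199,0]},{"grip":0,"xyz":[-6,0,26],"angular":[0,-0.199,0]},{"grip":0,"xyz":[-6,0,26],"angular":[0,-0.199,0]},{"grip":0,"xyz":[-6,0,26],"angular":[0,-0.199,0]}]'

```text
time_s: 12.2
tcp_pos: [0.4536, -0.0217, 0.1234]
ee_rot: [[-0.224, -0.974, 0.0], [-0.974, 0.224, -0.001], [0.001, -0.0, -1.0]]
wrist_force: [-0.7, -0.5, -3.2]
gripper_width: 0.158
gripper_force: 30.0
```

>>> move_arm --series '[{"grip":0,"xyz":[0,0,1],"angular":[0,0,0]},{"grip":0,"xyz":[0,0,2],"angular":[0,0,0]},{"grip":0,"xyz":[0,0,2],"angular":[0,0,0]}]'

```text
time_s: 12.5
tcp_pos: [0.4533, -0.0218, 0.1212]
ee_rot: [[-0.225, -0.974, -0.0], [-0.974, 0.225, -0.001], [0.001, 0.0, -1.0]]
wrist_force: [1.1, 0.1, -2.1]
gripper_width: 0.162
gripper_force: 30.0
```

>>> move_arm --series '[{"grip":0,"xyz":[0,0,0.7],"angular":[0,0,0]},{"grip":0,"xyz":[0,0,1.4],"angular":[0,0,0]},{"grip":0,"xyz":[0,0,1.4],"angular":[0,0,0]}]'

```text
time_s: 12.8
tcp_pos: [0.4534, -0.0219, 0.1197]
ee_rot: [[-0.225, -0.974, -0.0], [-0.974, 0.225, -0.001], [0.001, 0.0, -1.0]]
wrist_force: [-0.3, -0.9, -2.3]
gripper_width: 0.157
gripper_force: 30.0
```

>>> move_arm --series '[{"grip":0,"xyz":[0,0,0.5],"angular":[0,0,0]},{"grip":0,"xyz":[0,0,0.5],"angular":[0,0,0]}]'

```text
time_s: 13.0
tcp_pos: [0.4535, -0.0219, 0.1196]
ee_rot: [[-0.225, -0.974, 0.0], [-0.974, 0.225, -0.001], [0.001, -0.0, -1.0]]
wrist_force: [-0.7, -0.4, 0.7]
gripper_width: 0.155
gripper_force: 30.0
```

>>> move_arm --series '[{"grip":0,"xyz":[0,0,0.4],"angular":[0,0,0]},{"grip":0,"xyz":[0,0,0.4],"angular":[0,0,0]},{"grip":0,"xyz":[0,0,0.4],"angular":[0,0,0]},{"grip":0,"xyz":[0,0,0.4],"angular":[0,0,0]}]'

```text
time_s: 13.4
tcp_pos: [0.4536, -0.0219, 0.1196]
ee_rot: [[-0.225, -0.974, 0.0], [-0.974, 0.225, -0.001], [0.001, -0.001, -1.0]]
wrist_force: [-1.7, 1.1, 5.9]
gripper_width: 0.163
gripper_force: 30.0
```

Resting level with about 8 N on the ridge. Now I'll rock it about the foot's middle to 0.215 rad.

>>> move_arm --series '[{"grip":0,"xyz":[-2.6,0,0],"angular":[0,0.043,0]},{"grip":0,"xyz":[-5.1,0,0.1],"angular":[0,0.086,0]},{"grip":0,"xyz":[-7.7,0,0.3],"angular":[0,0.129,0]},{"grip":0,"xyz":[-10.2,0,0.6],"angular":[0,0.172,0]},{"grip":0,"xyz":[-12.8,0,1.1],"angular":[0,0.215,0]},{"grip":0,"xyz":[-12.8,0,1.1],"angular":[0,0.215,0]},{"grip":0,"xyz":[-12.8,0,1.1],"angular":[0,0.215,0]},{"grip":0,"xyz":[-12.8,0,1.1],"angular":[0,0.215,0]},{"grip":0,"xyz":[-12.8,0,1.1],"angular":[0,0.215,0]},{"grip":0,"xyz":[-12.8,0,1.1],"angular":[0,0.215,0]}]'

```text
time_s: 14.4
tcp_pos: [0.4567, -0.0095, 0.1185]
ee_rot: [[-0.22, -0.974, -0.047], [-0.952, 0.225, -0.209], [0.215, -0.001, -0.977]]
wrist_force: [-1.0, 0.7, 5.2]
gripper_width: 0.156
gripper_force: 30.0
```

>>> move_arm --series '[{"grip":0,"xyz":[0,0,0],"angular":[0,0,0]},{"grip":0,"xyz":[0,0,0],"angular":[0,0,0]},{"grip":0,"xyz":[0,0,0],"angular":[0,0,0]},{"grip":0,"xyz":[0,0,0],"angular":[0,0,0]},{"grip":0,"xyz":[0,0,0],"angular":[0,0,0]},{"grip":0,"xyz":[0,0,0],"angular":[0,0,0]}]'

```text
time_s: 15.0
tcp_pos: [0.4567, -0.0094, 0.1185]
ee_rot: [[-0.22, -0.974, -0.047], [-0.952, 0.225, -0.209], [0.214, -0.001, -0.977]]
wrist_force: [-2.1, -0.1, 6.2]
gripper_width: 0.154
gripper_force: 30.0
```

```bash
python3 - <<'E'
from h import *
s=r.capture("scene");im=s["img"].astype(int).sum(2)//3
F,X,Y,Z=gauge();p=r.sense();print(F,Z,np.arctan2(Z@[.2247,.9744,0],Z[2]),p["wrist_force"],p["gripper_force"],p["gripper_width"])
A=F+.074*Z-.008*X;d=np.array([0,0,-1.]);d=d-(d@X)*X;d/=np.linalg.norm(d)
print("axle,tip,.20,.25",proj(s,[A,A+.044*d]+[A+.054*(np.sin(a)*Y-np.cos(a)*Z) for a in(.2,.25)]).round(2))
c=[tab(r.capture("scene"),proj(s,[F+.011*Y+.022*Z-.008*X])[0],5)[0] for _ in range(3)]
for q in c:
    P=plane(s,q,A,X)-A;print("tab",q,np.arctan2(P@Y,-P@Z))
cv2.imwrite("pics/s8.png",cv2.resize(s["img"][180:240,195:275,::-1],(800,600),interpolation=cv2.INTER_CUBIC))
E
```

```text
[ 0.45382901 -0.02197358  0.0601146 ] [0.04730638 0.20921846 0.97672399] 0.21617227737468572 [-1.92701374  0.38546488  4.98061717] 29.980483814142644 0.1562772706754082
axle,tip,.20,.25 [[227.63 195.58]
 [228.6  206.79]
 [229.07 209.13]
 [228.28 209.5 ]]
tab [228.90441176 209.10294118] 0.20978510763480418
tab [228.859375 209.15625 ] 0.21284749177433063
tab [228.85496183 209.15267176] 0.21309818367479463
```

View pics/s8.png

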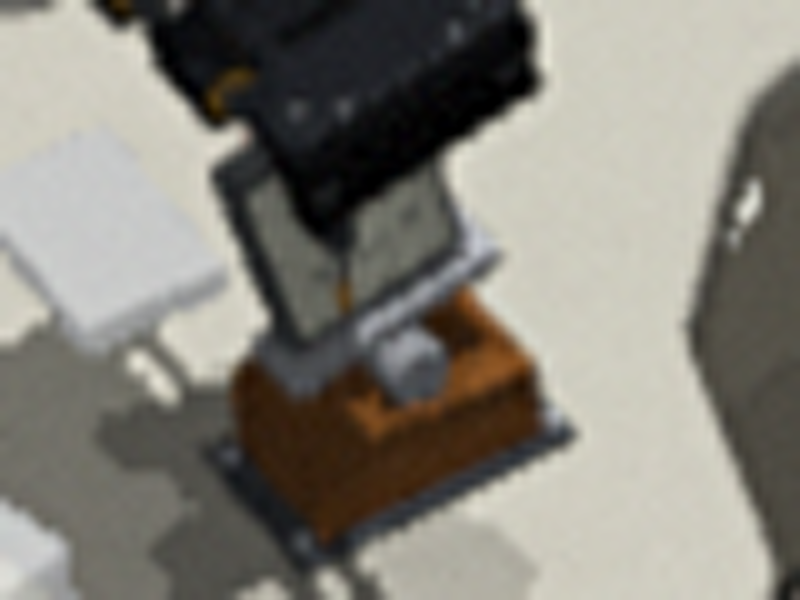

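The picture shows the pointer tip at (347,270) in line with the orange tab at (343,295). The foot is on the ridge with about 8 N and the grip is at 30 N. The tab reads 0.212 against a lean of 0.216, so I'll hand in.

```bash
python3 -c "
from station import r
print(r.finish_job())"
```

```text
the job is handed in; nothing more can be done
None
```

I handed the job in with the gauge held on the ridge: lean 0.216 rad against an index reading of about 0.212, roughly 8 N on the foot and 30 N of grip; the hand-in returned no verdict.

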